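File the spice tin, set the tall shaker on the scale and tare it

ROBOT

A 6-joint arm with a two-finger parallel gripper is mounted at the origin on the work surface. World frame = base frame: x ahead of the robot, y to its left, z up, the work surface at z = 0. Lengths are in m, angles in rad, forces in N, time in s.
With the tool pointing down it reaches from about 0.3 to 0.775 m from the base axis. Payload 14.6 kg.
Tool frame: the origin (TCP) lies between the finger pads; the fingertips stand 11 mm ahead of it and the grasp point (between the pads) lies 8 mm behind it; z points along the fingers, x is the direction in which the jaws open and shut, and the axes are right-handed (so a half turn about z gives the same grasp; the last joint's range is limited). The gripper opens to 85 mm and grips with 20 to 120 N. Pads are 22 mm wide; open, the fingers measure 114 mm over their backs; the gripper's body (76 mm by 85 mm) begins 54 mm behind the grasp point. The pads swing forward as they close: fully open they stand 13 mm farther back than shut.
Start: joints at [-1.317, 0.3, 1.521, -0, 1.321, -0.067], TCP at [0.173, -0.522, 0.242] pointing down, gripper open.
Joint ranges: [-3.03, 3.03], [-0.79, 2.21], [0.23, 2.52], [-1.04, 4.18], [0, 3.07], [-2.55, 2.55]. Speed limits (rad/s): [2.22, 2.22, 2.57, 3.14, 3.14, 3.14].

INTERFACE

Orientations are given as a rotation vector (axis times angle).
In Python, from rig import manip gives the robot as it stands.
- The arm moves only by the shell command python3 -m handwheel 'ROWS' [FORCE]. ROWS is JSON, a list of rows, each a list of 3 entries, a list of its own where there are three numbers: the shift along the tool's x, y, z in cm, then the turn, a rotation vector about the tool's x, y, z in rad, then the finger opening in cm, from 0 to 8.54. A call has 1 to 8 rows; each row shifts and turns the commanded pose from where the row before left it, along the tool's axes as they then stand; what a row does not reach is not made up. A row lasts 1/8 s, in which the tool goes at most 62.5 mm and 10.7 degrees, less where a joint would pass 70% of its speed; a pose out of reach is approached as far as the arm can. A call is refused whole if a number of a shift passes 6.25 or a number of a turn 0.188, either way. A call with a gripper value outside its range is refused whole. The fingers move at their own pace and stop on an object; FORCE is the grip in N (left out, the last holds). Time passes only in rows, so rows that do not move let the fingers close. It gives the time, the measured TCP pose, the force and the opening at its end, in the units of the state.
- manip.get_state(): the state, without advancing time (a new reading comes with each control period).
- manip.snapshot(name): name is "scene" or "top" or "wrist"; returns (picture, depth): 400x640x3 uint8, red, green, blue; 400x640 float32, m along the optical axis (not along the pixel's ray), 0 where there is no reading.
- manip.camera_params(name): a dict with "intrinsics" (3x3 intrinsics, pixels), "eye" and "rotation" of the camera in the world. Camera axes: x right, y down, z forward; pixel columns grow to the right and rows downward; lengths in m; the calibration is good to about 2 mm. The wrist camera is an equidistant fisheye: a pixel r from the principal point sees the ray r / f radians off the axis. A picture is of the moment at which its call begins: read the wrist's pose just before it. camera_params takes no time and is no camera call; for the wrist camera it gives the pose at the moment of the call.
- manip.hand_in(): hands the job in, once; it reports no verdict.
Trained networks look in the newest picture that a camera, given by its name, has taken for a name from the list of things; names that differ only in an ending like _2 or _b are one class to them, and where a whole thing is asked for, a point or a joint stands for the part that bears it (a point fixed in the world has none). Each returns a list of dicts, best first, with "score" (0 to 1); they miss things now and then, are a little off and sometimes report something else, mostly with a low value. They report only what shows in the picture. A call takes as long as a camera call.
- manip.search_frame(label, camera): "box" ([centre column, centre row, width, height] in pixels, round what is visible of it).
- manip.cut_out(label, camera): "pixels" (400x640 bool, what is visible of it) and "box" ([centre column, centre row, width, height] in pixels, round what is visible of it).
- manip.tip_of(label, camera): "xy" ([column, row] in pixels: a listed point, or the origin of a listed thing).
The state is a dict: "t": time; "joints": joint angles; "qd": joint speeds; "joint_torque": joint torques, N m; "ee_pos": TCP position; "eef_rot": TCP orientation; "contact_force": force on the tool from outside, world axes, zero at the start; "ft_torque": the same for the moment, N m; "gripper_width": finger opening in m.
Only numpy, scipy, OpenCV 4.12 (cv2) and the standard library are available. Lean on these libraries where they do the work, as an engineer would, in place of code of your own. Each camera call takes 0.05 s, during which the arm holds its last target. There are 200 camera calls.

TASK

Get the kitchen scale ready for refilling the tall glass shaker: lift the tall flat spice tin off the weighing plate and stand it on edge in the free slot of the oak rack, then set the taller of the two glass shakers upright on the middle of the weighing plate. Last, with both in place and let go, press the tare key (the rectangular one of the two flat keys) with the fingertips until you feel about 8 N, hold that for half a second and let go: never lean on it with 22 N or more, and do not press the round key. Set things down rather than dropping them, and leave everything else where it stands.

Things in the scene. Friction and masses are not known exactly. Their poses are not given: they have to be found in the camera images.
- scale: kitchen scale, fixed, white, 230 (its x) x 180 (its y) mm. Origin: centre of its underside, on the worktop; z up. The steel weighing plate (146 x 166 mm, top 30 mm up) is its +x part, the plate's edge at x = -41 mm; the control strip with the two keys, top 22 mm up, is its -x part.
- plate_top (a point): centre of the top face of the steel weighing plate, 32 mm from the scale's origin along its +x, 30 mm above the worktop; axes as the scale's
- tare_key: tare key: flat grey rectangular membrane key on the scale's control strip, 30 (x) x 50 (y) mm, 82 mm from the scale's origin along -x and 55 mm to one side in y. Origin 6 mm below its top; axes as the scale's. Moves down at most 1.2 mm: gives from 2 N, fully down at 7 N, then rigid. Registers when the fingertips press with more than 5 N for 0.3 s; 22 N or more harms it.
- tare_top (a point): centre of the top face of the tare key, 25 mm above the worktop and 3 mm proud of the strip; axes as the scale's
- unit_key: the other, round, grey membrane key (diameter 26 mm) on the strip, at the other side (55 mm in y), same height and stiffness; not to be pressed. Origin 6 mm below its top centre
- rack: oak rack, fixed, 110 (x) x 134 (y) mm, four slots side by side along its y, pitch 32 mm, each running along its x and open at both ends. Five upright dividers 6 mm thick, tops 55 mm above the worktop; slots 26 mm wide, slot floor 5 mm above the worktop. Origin: centre of its underside. Three slots hold low tins.
- slot_floor (a point): centre of the floor of the free slot, 5 mm above the worktop; x along the slot, y across it, z up
- tall_tin: the tall tin itself (described at its centre); origin at the centre of its underside
- tall_tin_center (a point): centre (half-way up) of the tall flat aluminium spice tin, 90 (x) x 20 (y, thickness) x 120 (z) mm, about 0.16 kg, standing upright on the weighing plate with its narrow underside; may be turned either way, both ways round are alike
- low_tin0: low flat tin, 90 x 20 x 66 mm, standing in a rack slot, bystander; origin at the centre of its underside, 5 mm above the worktop; x along the slot
- low_tin1: another like low_tin0
- low_tin2: another like low_tin0
- tall_shaker: the tall shaker itself (described at its centre); origin at the centre of its underside
- tall_shaker_center (a point): centre (half-way up) of the taller glass shaker with perforated chrome cap: upright cylinder, diameter 44, height 95 mm (cap the top 22 mm), about 0.17 kg, standing on the worktop on one side of scale and rack
- short_shaker_center (a point): centre of the shorter glass shaker, diameter 44, height 68 mm, bystander, standing on the other side
- cup: white cup without handle, rim radius 36, height 80 mm, bystander at the back, in the middle; origin at the centre of its underside
- vinegar: green glass bottle, radius 26, height 160 mm, loose bystander standing between the robot and the gap of scale and rack; origin at the centre of its underside
- spoon: bamboo spoon 220 mm long lying behind the scale or rack, bystander
- sieve: small aluminium sieve, radius 36, height 30 mm, with a 110 mm handle, lying at the back, bystander

How it is judged:
On the way, in this order (a step that is already met when the one before it is completed fails the run):
1. the tall tin stands on edge in the free slot, let go (x of tall_tin_center in the frame of slot_floor between -0.018 and 0.018 m and y of tall_tin_center in the frame of slot_floor between -0.009 and 0.009 m and z of tall_tin_center in the frame of slot_floor between 0.052 and 0.068 m and angle between tall_tin_center's own z axis and vertical below 0.2 rad and angle between the x axis of tall_tin_center and the x axis of slot_floor, either way round below 0.15 rad and contact force between the fingers and tall_tin below 0.1 N), for 0.2 s.
2. the tall shaker stands upright on the weighing plate, let go (x of tall_shaker_center in the frame of plate_top between -0.045 and 0.045 m and y of tall_shaker_center in the frame of plate_top between -0.055 and 0.055 m and z of tall_shaker_center in the frame of plate_top between 0.0415 and 0.0535 m and angle between tall_shaker_center's own z axis and vertical below 0.1 rad and contact force between the fingers and tall_shaker below 0.1 N and linear speed of tall_shaker below 0.03 m/s and angular speed of tall_shaker below 0.3 rad/s), for 0.2 s.
3. with tin and shaker in place and let go, the fingertips press the tare key with more than 5 N for 0.3 s (contact force between the fingers and tare_key above 5 N and x of tall_tin_center in the frame of slot_floor between -0.018 and 0.018 m and y of tall_tin_center in the frame of slot_floor between -0.009 and 0.009 m and z of tall_tin_center in the frame of slot_floor between 0.052 and 0.068 m and angle between tall_tin_center's own z axis and vertical below 0.2 rad and angle between the x axis of tall_tin_center and the x axis of slot_floor, either way round below 0.15 rad and x of tall_shaker_center in the frame of plate_top between -0.045 and 0.045 m and y of tall_shaker_center in the frame of plate_top between -0.055 and 0.055 m and z of tall_shaker_center in the frame of plate_top between 0.0415 and 0.0535 m and angle between tall_shaker_center's own z axis and vertical below 0.1 rad and contact force between the fingers and tall_shaker below 0.1 N), for 0.3 s.
At the end, for the whole second after the job is handed in: Tall tin in the free slot: centre within 18 mm along, 9 across, 8 in height, tilt < 0.2, in line < 0.15 rad. Tall shaker upright (tilt < 0.1 rad) on the plate, within 45 mm of its centre in x, 55 in y, 6 in height. Both at rest, tare key untouched (x of tall_tin_center in the frame of slot_floor between -0.018 and 0.018 m and y of tall_tin_center in the frame of slot_floor between -0.009 and 0.009 m and z of tall_tin_center in the frame of slot_floor between 0.052 and 0.068 m and angle between tall_tin_center's own z axis and vertical below 0.2 rad and angle between the x axis of tall_tin_center and the x axis of slot_floor, either way round below 0.15 rad and x of tall_shaker_center in the frame of plate_top between -0.045 and 0.045 m and y of tall_shaker_center in the frame of plate_top between -0.055 and 0.055 m and z of tall_shaker_center in the frame of plate_top between 0.0415 and 0.0535 m and angle between tall_shaker_center's own z axis and vertical below 0.1 rad and linear speed of each of tall_tin, tall_shaker below 0.03 m/s and angular speed of each of tall_tin, tall_shaker below 0.3 rad/s and contact force between anything else and tare_key below 0.1 N).
It fails at once if the tare key is pressed with 22 N or more (contact force between anything else and tare_key above 22 N).
It fails at once if the round key is pressed (over 2 N) (contact force between anything else and unit_key above 2 N).
It fails at once if the tall tin or the tall shaker is dropped (falls free faster than 0.5 m/s) ((linear speed of tall_tin above 0.5 m/s and contact force between the fingers and tall_tin below 0.05 N) or (linear speed of tall_shaker above 0.5 m/s and contact force between the fingers and tall_shaker below 0.05 N)).
It fails at once if the tall shaker or the tall tin tips over (0.7 rad) (angle between any of tall_shaker_center, tall_tin_center's own z axis and vertical above 0.7 rad).
It fails at once if a bystander is moved by more than 25 mm (distance of any of vinegar, cup, spoon, sieve, low_tin0, low_tin1, low_tin2, short_shaker_center from where it was at the start of the episode above 0.025 m).
It also fails if it takes over 72 s, if anything falls off the work surface, if the arm or the gripper's body presses on something with over 40 N, if the wrist force passes 120 N, or if a joint passes its speed limit or range.

## Working session

There is one attempt and no reset: what is moved stays moved. The work goes in short steps, Python scripts to look and compute and a shell command to move; the robot and the scene stay as the last step left them, time stands still between calls to the robot, and variables do not carry over. Pictures are saved under pics/ and viewed, about 8 in all and at most 12, crops included, and the job is handed in when it is done.

```bash
ls; mkdir -p pics
cat > h.py <<'E'
import numpy as np, cv2, json
from rig import manip
from scipy.spatial.transform import Rotation as R
def cloud(name,depth):
    p=manip.camera_params(name); K=np.array(p["intrinsics"])
    v,u=np.mgrid[0:400,0:640]; z=depth
    c=np.stack([(u-K[0,2])/K[0,0]*z,(v-K[1,2])/K[1,1]*z,z],-1)
    return c@np.array(p["rotation"]).T+np.array(p["eye"])
def save(n,img): cv2.imwrite("pics/"+n,cv2.cvtColor(img,cv2.COLOR_RGB2BGR))
def st():
    s=manip.get_state(); print("t",round(s["t"],3),"pos",np.round(s["ee_pos"],4),"w",s["gripper_width"],"F",np.round(s["contact_force"],1)); 
    r=R.from_rotvec(s["eef_rot"]).as_matrix(); print("R",np.round(r,4).tolist(),"j",np.round(s["joints"],3)); return s,r
E
python3 - <<'E'
from h import *
s,r=st()
for n in ("top","scene"):
    p=manip.camera_params(n); print(n,{k:np.round(v,3).tolist() if not isinstance(v,str) else v for k,v in p.items()})
    img,d=manip.snapshot(n); save(n+"0.png",img); np.save(n+"0.npy",d); P=cloud(n,d)
    print(n,"valid",(d>0).mean())
    for l in ["scale","tare_key","unit_key","rack","tall_tin","low_tin0","tall_shaker","short_shaker_center","vinegar","cup"]:
        for c in manip.cut_out(l,n)[:3]:
            m=c["pixels"]&(d>0); q=P[m]
            if len(q)==0: continue
            top=q[q[:,2]>np.percentile(q[:,2],95)-.006]
            print(l,round(c["score"],2),np.round(c["box"]).astype(int),"top z %.3f"%np.percentile(q[:,2],97),"mean",np.round(top.mean(0),3),"med",np.round(np.median(q,0),3))
E
```

```text
pics
t 0.0 pos [ 0.1734 -0.5217  0.2417] w 0.08548985975388548 F [-0.1  0.1  0.4]
R [[0.3153, -0.949, -0.0003], [-0.949, -0.3153, 0.0011], [-0.0011, -0.0001, -1.0]] j [-1.317  0.3    1.522  0.     1.321 -0.067]
top {'intrinsics': [[393.239, 0.0, 317.225], [0.0, 393.239, 203.405], [0.0, 0.0, 1.0]], 'eye': [0.37, -0.016, 0.991], 'rotation': [-2.135, 2.072, -0.226]}Traceback (most recent call last):
  File "<stdin>", line 5, in <module>
  File "h.py", line 8, in cloud
    return c@np.array(p["rotation"]).T+np.array(p["eye"])
           ~~~~~~~~~~~~~~~~~~~~~~~~~~~^~~~~~~~~~~~~~~~~~~
ValueError: operands could not be broadcast together with shapes (400,640) (3,)
```

Rotation is a rotation vector.

```bash
sed -i 's/np.array(p\["rotation"\]).T/R.from_rotvec(p["rotation"]).as_matrix().T/' h.py
python3 - <<'E'
from h import *
for n in ("top","scene"):
    img,d=manip.snapshot(n); save(n+"0.png",img); np.save(n+"0.npy",d); P=cloud(n,d)
    print(n,"valid",(d>0).mean())
    for l in ["scale","tare_key","unit_key","rack","tall_tin","low_tin0","tall_shaker","short_shaker_center","vinegar","cup"]:
        for c in manip.cut_out(l,n)[:3]:
            m=c["pixels"]&(d>0); q=P[m]
            if len(q)==0: continue
            top=q[q[:,2]>np.percentile(q[:,2],95)-.006]
            print(l,round(c["score"],2),np.round(c["box"]).astype(int),"top z %.3f"%np.percentile(q[:,2],97),"mean",np.round(top.mean(0),3),"med",np.round(np.median(q,0),3),m.sum())
E
```

```text
top valid 0.9959296875
scale 0.75 [379 235  95 107] top z 0.033 mean [ 0.54 -0.17  0.03] med [ 0.507 -0.159  0.028] 5892
tare_key 0.74 [348 257  24  12] top z 0.028 mean [ 0.453 -0.085  0.025] med [ 0.453 -0.084  0.025] 225
tare_key 0.22 [479 221  31  17] top z 0.070 mean [ 0.552 -0.409  0.067] med [ 0.548 -0.401  0.063] 433
unit_key 0.44 [392 274  10  14] top z 0.028 mean [ 0.419 -0.189  0.025] med [ 0.418 -0.189  0.025] 84
unit_key 0.36 [270 224  22  41] top z 0.074 mean [0.526 0.108 0.071] med [0.524 0.107 0.07 ] 390
rack 0.77 [252 217  71  62] top z 0.058 mean [0.541 0.143 0.056] med [0.53  0.161 0.037] 1271
rack 0.59 [159 227  34  24] top z 0.097 mean [0.517 0.376 0.094] med [0.513 0.366 0.089] 504
rack 0.28 [390 275   6  10] top z 0.028 mean [ 0.419 -0.189  0.025] med [ 0.418 -0.189  0.025] 60
tall_tin 0.59 [400 214  41  33] top z 0.153 mean [ 0.549 -0.197  0.15 ] med [ 0.543 -0.19   0.149] 450
low_tin0 0.79 [235 208  25  38] top z 0.073 mean [0.561 0.197 0.071] med [0.56  0.195 0.07 ] 439
low_tin0 0.68 [257 218  22  40] top z 0.073 mean [0.538 0.137 0.071] med [0.536 0.136 0.0
[... 1562 characters left out ...]
0 0.64 [322 179  24  27] top z 0.071 mean [0.544 0.131 0.068] med [0.557 0.127 0.065] 258
low_tin0 0.54 [317 183  28  27] top z 0.071 mean [0.532 0.102 0.068] med [0.543 0.097 0.063] 288
tall_shaker 0.72 [353 143  14  30] top z 0.093 mean [0.521 0.368 0.091] med [0.527 0.36  0.055] 349
short_shaker_center 0.87 [207 304  26  35] top z 0.068 mean [ 0.556 -0.415  0.066] med [ 0.564 -0.423  0.046] 738
vinegar 0.57 [247 176  22  58] top z 0.156 mean [ 0.38  -0.01   0.154] med [ 0.382 -0.013  0.074] 853
cup 0.77 [363 228  32  44] top z 0.078 mean [ 0.739 -0.04   0.076] med [ 0.742 -0.054  0.052] 1046
cup 0.69 [259 247 114  76] top z 0.031 mean [ 0.551 -0.184  0.029] med [ 0.542 -0.193  0.026] 4157
```

View pics/top0.png

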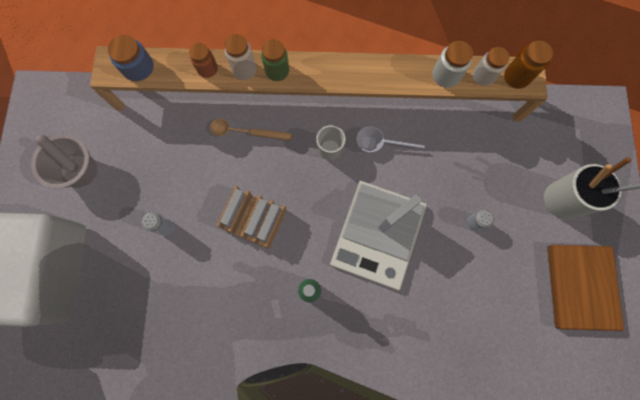

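View pics/scene0.png

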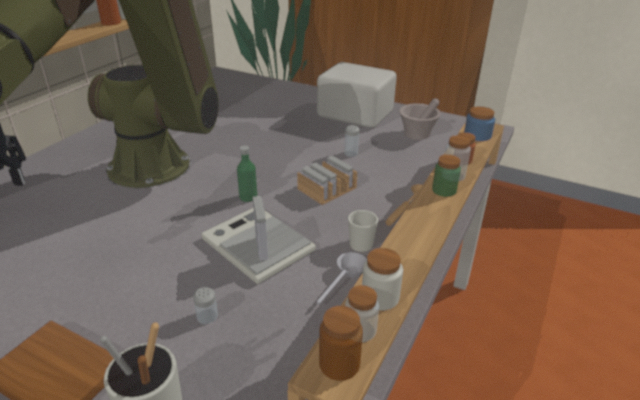

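The top view shows the scale at (380,237), the tin on it at (402,213), and the rack at (252,217) with its free slot second from the left, near (246,213). The tall shaker is at (151,222). The two cameras disagree by about 8 mm, so I'll fit poses from each and check them with the wrist camera.

```bash
cat >> h.py <<'E'
def wcloud(depth,p):
    K=np.array(p["intrinsics"]); v,u=np.mgrid[0:400,0:640]
    x=(u-K[0,2])/K[0,0]; y=(v-K[1,2])/K[1,1]; th=np.hypot(x,y)+1e-9
    t=np.where(th<1.4,np.tan(np.minimum(th,1.4)),0)
    c=np.stack([x/th*t*depth,y/th*t*depth,depth],-1)
    return c@R.from_rotvec(p["rotation"]).as_matrix().T+np.array(p["eye"])
def rect(q):
    (c,(w,h),a)=cv2.minAreaRect((q[:,:2]*1000).astype(np.float32))
    b=cv2.boxPoints((c,(w,h),a)); e=b[1]-b[0]; f=b[2]-b[1]
    if np.hypot(*f)>np.hypot(*e): e,f=f,e
    return np.round(c,1),"L %.0f W %.0f"%(np.hypot(*e),np.hypot(*f)),"long-axis yaw %.3f"%((np.arctan2(e[1],e[0])+np.pi/2)%np.pi-np.pi/2)
E
python3 - <<'E'
from h import *
for n in ("top","scene"):
    d=manip.snapshot(n)[1]; P=cloud(n,d)
    tb=P[(np.abs(P[...,2])<.03)&(P[...,0]>.3)&(P[...,0]<.7)&(np.abs(P[...,1])<.3)]; print(n,"table z",np.percentile(tb[:,2],[10,30,50,70]))
    X,Y,Z=P[...,0],P[...,1],P[...,2]
    reg=lambda x0,x1,y0,y1,z0,z1:P[(X>x0)&(X<x1)&(Y>y0)&(Y<y1)&(Z>z0)&(Z<z1)]
    print("tin",rect(reg(.45,.65,-.3,-.1,.143,.156)))
    for a in ((.085,.118),(.122,.152),(.175,.215)):
        pass
    q=reg(.45,.65,.05,.25,.062,.078).astype(np.float32)
    k=cv2.kmeans(q[:,:2].astype(np.float32).copy(),3,None,(3,50,1e-5),10,2)[1].ravel()
    for i in range(3): print("low",rect(q[k==i]))
    print("shaker",rect(reg(.45,.6,.3,.45,.088,.1)))
    m=manip.cut_out("scale",n)[0]["pixels"]&(Z>.015)&(Z<.036); print("scale",rect(P[m]))
    for l in ("tare_key","unit_key"): 
        m=manip.cut_out(l,n)[0]["pixels"]; print(l,rect(P[m]))
    for l in ("tare_top","plate_top","slot_floor","tall_tin_center"):
        for c in manip.tip_of(l,n)[:1]: print(l,c["score"],c["xy"],P[int(c["xy"][1]),int(c["xy"][0])])
E
```

```text
top table z [-0.00225584 -0.00079619  0.00028173  0.00155675]
tin (array([ 550.3, -198.1]), 'L 90 W 20', 'long-axis yaw -0.876')
low (array([561.9, 197.2]), 'L 90 W 21', 'long-axis yaw -0.356')
low (array([511.7, 130.6]), 'L 52 W 44', 'long-axis yaw 1.202')
low (array([554. , 114.6]), 'L 52 W 46', 'long-axis yaw 1.212')
shaker (array([516.6, 377.3]), 'L 42 W 41', 'long-axis yaw -0.175')
scale (array([ 514.1, -164.5]), 'L 231 W 179', 'long-axis yaw -0.319')
tare_key (array([414.6, -67.2]), 'L 125 W 53', 'long-axis yaw -0.458')
unit_key (array([ 418.9, -190.2]), 'L 23 W 22', 'long-axis yaw -1.569')
tare_top 0.74 [350.3, 256.9] [ 0.45575226 -0.09165819  0.02454646]
plate_top 0.77 [381.3, 223.5] [ 0.53016651 -0.15910921  0.07984996]
slot_floor 0.42 [246.5, 218.0] [0.54576515 0.17292591 0.00540047]
tall_tin_center 0.62 [395.8, 215.3] [ 0.5366383  -0.17880854  0.14898732]
scene table z [-0.00393263 -0.00244639 -0.00123086  0.00104334]
tin (array([ 551.9, -201. ]), 'L 92 W 20', 'long-axis yaw -0.879')
low (array([514.1, 126.7]), 'L 58 W 45', 'long-axis yaw 1.241')
low (array([562.5, 193.7]), 'L 95 W 26', 'long-axis yaw -0.392')
low (array([557.9, 110.7]), 'L 54 W 45', 'long-axis yaw 1.234')
shaker (array([518.6, 371.2]), 'L 37 W 36', 'long-axis yaw 1.010')
scale (array([ 515.5, -168.3]), 'L 235 W 178', 'long-axis yaw -0.329')
tare_key (array([450.3, -99.7]), 'L 31 W 22', 'long-axis yaw -0.606')Traceback (most recent call last):
  File "<stdin>", line 16, in <module>
IndexError: list index out of range
```

```bash
python3 -m handwheel '[[[-2.34,-5.74,0],[0,0,0],8.5],[[-2.34,-5.74,0],[0,0,0],8.5],[[-2.34,-5.74,0],[0,0,0],8.5],[[-2.34,-5.74,0],[0,0,0],8.5],[[-2.34,-5.74,0],[0,0,0],8.5],[[-2.34,-5.74,0],[0,0,0],8.5],[[-2.34,-5.74,0],[0,0,0],8.5],[[-2.34,-5.74,0],[0,0,0],8.5]]' 60
python3 -m handwheel '[[[0,0,-0.5],[0,0,-0.177],8.5],[[0,0,-0.5],[0,0,-0.177],8.5],[[0,0,-0.5],[0,0,-0.177],8.5],[[0,0,-0.5],[0,0,-0.177],8.5],[[0,0,-0.5],[0,0,-0.177],8.5],[[0,0,-0.5],[0,0,-0.177],8.5],[[0,0,0],[0,0,-0.177],8.5],[[0,0,0],[0,0,-0.177],8.5]]'
python3 -m handwheel '[[[0,0,0],[0,0,-0.177],8.5],[[0,0,0],[0,0,-0.177],8.5],[[0,0,0],[0,0,-0.177],8.5],[[0,0,0],[0,0,0],8.5],[[0,0,0],[0,0,0],8.5]]'
cat > w.py <<'E'
from h import *
def look(name=None):
    s,r=st(); p=manip.camera_params("wrist"); img,d=manip.snapshot("wrist")
    if name: save(name,img)
    return s,r,wcloud(d,p),p,img
if __name__=="__main__":
    s,r,P,p,img=look("w1.png"); X,Y,Z=P[...,0],P[...,1],P[...,2]
    print(np.round(p["eye"],3),np.array(p["intrinsics"])[0])
    q=P[(X>.45)&(X<.65)&(Y>-.3)&(Y<-.1)&(Z>.143)&(Z<.157)]; print(len(q),rect(q) if len(q) else "")
    m=manip.cut_out("scale","wrist"); 
    if m: print("scale",rect(P[m[0]["pixels"]&(Z>.015)&(Z<.036)]))
E
python3 w.py
```

```text
t: 2.75
ee_pos: [0.5516, -0.1979, 0.2424]
eef_rot: [-2.548, 1.838, -0.001]
contact_force: [-0.1, 0.0, 0.6]
gripper_width: 0.0851
t: 3.75
ee_pos: [0.5502, -0.1995, 0.2723]
eef_rot: [3.13, 0.27, 0.0]
contact_force: [-0.4, -0.3, -0.0]
gripper_width: 0.0849
t: 4.38
ee_pos: [0.5502, -0.1995, 0.2722]
eef_rot: [-2.955, -1.067, 0.0]
contact_force: [0.4, 0.5, 0.1]
gripper_width: 0.085
t 4.375 pos [ 0.5502 -0.1995  0.2722] w 0.08497511852667636 F [0.4 0.5 0.1]
R [[0.7694, 0.6388, -0.0], [0.6388, -0.7694, 0.0001], [0.0, -0.0001, -1.0]] j [-0.41   0.359  1.373  0.     1.409 -1.103]
[ 0.506 -0.146  0.404] [309.70691629   0.         317.45193058]
2291 (array([ 550.3, -197.1]), 'L 88 W 20', 'long-axis yaw -0.877')
scale (array([ 515.1, -162.8]), 'L 231 W 181', 'long-axis yaw -0.319')
```

View pics/w1.png

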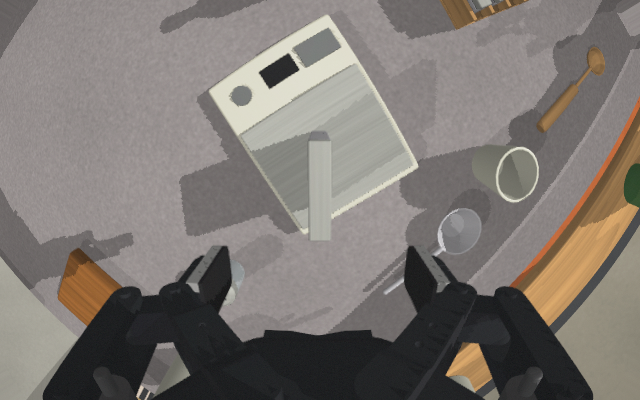

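The wrist view shows the tin centred between the pads, near (320,190), and its depth fit agrees within 2 mm. Now I'll descend, grip and lift.

```bash
python3 -m handwheel '[[[0.1,-0.15,4],[0,0,0],8.5],[[0,0,5],[0,0,0],8.5],[[0,0,4],[0,0,0],8.5],[[0,0,2],[0,0,0],8.5],[[0,0,0],[0,0,0],8.5]]' 40
python3 -m handwheel '[[[0,0,0],[0,0,0],1],[[0,0,0],[0,0,0],1],[[0,0,0],[0,0,0],1],[[0,0,0],[0,0,0],1],[[0,0,0],[0,0,0],1],[[0,0,0],[0,0,0],1]]' 40
python3 -m handwheel '[[[0,0,0],[0,0,0],1],[[0,0,0],[0,0,0],1],[[0,0,-1],[0,0,0],1],[[0,0,-3],[0,0,0],1],[[0,0,-4],[0,0,0],1],[[0,0,-2],[0,0,0],1],[[0,0,0],[0,0,0],1]]' 40
```

```text
t: 5.1
ee_pos: [0.5494, -0.1975, 0.121]
eef_rot: [-2.952, -1.07, 0.003]
contact_force: [0.1, -0.4, -0.6]
gripper_width: 0.0851
t: 5.85
ee_pos: [0.5502, -0.1977, 0.1228]
eef_rot: [2.952, 1.073, 0.001]
contact_force: [0.7, 0.0, 6.2]
gripper_width: 0.0197
t: 6.72
ee_pos: [0.5503, -0.1979, 0.2238]
eef_rot: [2.951, 1.072, 0.003]
contact_force: [0.6, 0.3, -1.8]
gripper_width: 0.0197
```

```bash
python3 -m handwheel '[[[1.5,-1.8,0],[0,0,0],1],[[3.4,-4.1,0],[0,0,0],1],[[3.4,-4.1,0],[0,0,0],1],[[3.4,-4.1,0],[0,0,0],1],[[3.4,-4.1,0],[0,0,0],1],[[3.4,-4.1,0],[0,0,0],1],[[3.4,-4.1,0],[0,0,0],1],[[1.45,-1.72,0],[0,0,0],1]]' 40
python3 -m handwheel '[[[0,0,0],[0,0,-0.13],1],[[0,0,0],[0,0,-0.13],1],[[0,0,0],[0,0,-0.13],1],[[0,0,0],[0,0,-0.13],1],[[0,0,0],[0,0,0],1],[[0,0,0],[0,0,0],1]]'
python3 - <<'E'
from w import *
s,r,P,p,img=look("w2.png"); X,Y,Z=P[...,0],P[...,1],P[...,2]
q=P[(X>.45)&(X<.65)&(Y>.0)&(Y<.3)&(Z>.235)&(Z<.26)]; print("tin",len(q),rect(q) if len(q) else "")
q=P[(X>.45)&(X<.65)&(Y>.05)&(Y<.25)&(Z>.067)&(Z<.076)]
k=cv2.kmeans(q[:,:2].astype(np.float32)@np.float32([[.937*.2,.35],[-.35*.0+.35*.2,.937]]),3,None,(3,50,1e-5),10,2)[1].ravel()
for i in range(3): print("low",len(q[k==i]),rect(q[k==i]))
E
```

```text
t: 7.72
ee_pos: [0.547, 0.1713, 0.2209]
eef_rot: [-2.951, -1.077, 0.003]
contact_force: [0.7, -1.2, -1.4]
gripper_width: 0.0192
t: 8.48
ee_pos: [0.548, 0.1682, 0.2217]
eef_rot: [-2.58, -1.792, 0.002]
contact_force: [0.8, 0.0, -0.9]
gripper_width: 0.0195
t 8.475 pos [0.548  0.1682 0.2217] w 0.01946619506045503 F [ 0.8  0.  -0.9]
R [[0.3488, 0.9372, -0.0011], [0.9372, -0.3488, -0.0002], [-0.0005, -0.0009, -1.0]] j [ 0.234  0.369  1.478  0.     1.296 -0.981]
tin 10788 (array([537.9, 172.2]), 'L 61 W 60', 'long-axis yaw 0.418')
low 1832 (array([528. , 109.1]), 'L 89 W 21', 'long-axis yaw -0.368')
low 1741 (array([562.2, 198.6]), 'L 90 W 21', 'long-axis yaw -0.359')
low 1589 (array([539.1, 138.4]), 'L 89 W 20', 'long-axis yaw -0.375')
```

View pics/w2.png

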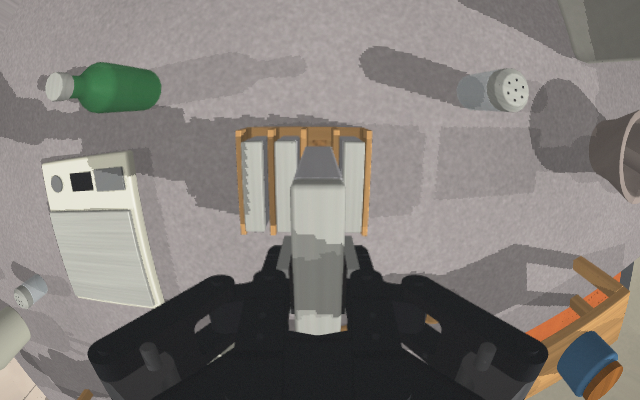

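Looking down, the tin hangs over the free slot, with its end face near (318,165) and the dividers' upper ends at row 133. I'll fit the dividers, and the tin in the hand, more precisely.

Run:
```python
from w import *
s,r,P,p,img=look(); X,Y,Z=P[...,0],P[...,1],P[...,2]
top=cloud("top",manip.snapshot("top")[1])
def div(P,n):
    X,Y,Z=P[...,0],P[...,1],P[...,2]
    q=P[(X>.45)&(X<.65)&(Y>.04)&(Y<.27)&(Z>.051)&(Z<.0585)]
    for yaw in (-.335,-.35,-.365,-.38):
        u=np.array([np.cos(yaw),np.sin(yaw)]);v=np.array([-u[1],u[0]]); t=q[:,:2]@v*1000
        h=np.histogram(t,np.arange(np.floor(t.min()),t.max()+1))[0]; print(n,yaw,"sharp",(h**2).sum()/h.sum()**2)
    yaw=-.357;u=np.array([np.cos(yaw),np.sin(yaw)]);v=np.array([-u[1],u[0]]); t=q[:,:2]@v*1000; l=q[:,:2]@u*1000
    h,e=np.histogram(t,np.arange(np.floor(t.min()),t.max()+1)); print(list(zip(e.astype(int),h))); print("along",np.percentile(l,[.5,2,98,99.5]))
div(P,"wrist"); div(top,"top")
yaw=-.357;u=np.array([np.cos(yaw),np.sin(yaw)]);v=np.array([-u[1],u[0]])
# tin in hand (wrist): band below pads
t=P[...,:2]@v*1000;l=P[...,:2]@u*1000; tc=s["ee_pos"][:2]
print("tcp t,l",tc@v*1000,tc@u*1000)
for z0,z1 in ((.135,.15),(.15,.165),(.165,.18),(.18,.2)):
    m=(Z>z0)&(Z<z1)&(np.abs(t-tc@v*1000)<20)&(np.abs(l-tc@u*1000)<55)
    if m.sum()>20: print(z0,m.sum(),"t",np.percentile(t[m],[1,5,50,95,99]),"l",np.percentile(l[m],[1,50,99]))
m=(Z>.225)&(Z<.252)&(np.abs(t-tc@v*1000)<9)&(np.abs(l-tc@u*1000)<55); print("top",np.percentile(Z[m],[5,50,95]),"l",np.percentile(l[m],[1,99]))
T=(top[...,2]>.245)&(top[...,2]<.256);
```

```text
t 8.525 pos [0.5482 0.1681 0.2219] w 0.01963099299100567 F [ 0.2 -0.6 -1.7]
R [[0.3485, 0.9373, -0.0007], [0.9373, -0.3485, -0.0001], [-0.0004, -0.0006, -1.0]] j [ 0.234  0.369  1.478  0.     1.296 -0.981]
wrist -0.335 sharp 0.02863834111957476
wrist -0.35 sharp 0.03204734599878562
wrist -0.365 sharp 0.034658615025973415
wrist -0.38 sharp 0.03187713500722286
[(np.int64(266), np.int64(2)), (np.int64(267), np.int64(21)), (np.int64(268), np.int64(87)), (np.int64(269), np.int64(89)), (np.int64(270), np.int64(102)), (np.int64(271), np.int64(103)), (np.int64(272), np.int64(84)), (np.int64(273), np.int64(53)), (np.int64(274), np.int64(1)), (np.int64(275), np.int64(0)), (np.int64(276), np.int64(0)), (np.int64(277), np.int64(0)), (np.int64(278), np.int64(0)), (np.int64(279), np.int64(1)), (np.int64(280), np.int64(1)), (np.int64(281), np.int64(0)), (np.int64(282), np.int64(2)), (np.int64(283), np.int64(1)), (np.int64(284), np.int64(1)), (np.int64(285), np.int64(1)), (np.int64(286), np.int64(2)), (np.int64(287), np.int64(2)), (np.int64(288), np.int64(2)), (np.int64(289), np.int64(2)), (np.int64
[... 5766 characters left out ...]
p.int64(9)), (np.int64(336), np.int64(3))]
along [403.14351529 405.25668477 509.48793106 510.45276984]
tcp t,l 349.0598762667716 454.8682974699069
0.135 57 t [340.79266247 341.38740093 350.16755603 358.49609035 358.94360173] l [410.02859093 410.30000079 411.14908279]
0.15 112 t [340.14379435 341.33255553 349.47068487 357.43933221 358.42074349] l [409.97111561 410.56449121 411.09975174]
0.165 129 t [339.99576091 340.89552394 348.8457729  357.71620448 358.6482948 ] l [410.06066346 410.36527559 411.1738648 ]
0.18 170 t [340.14185147 340.87438447 349.38300346 357.68424961 358.42634783] l [410.14844661 410.45996238 411.1119131 ]
top [0.24035511 0.24874983 0.24970332] l [410.19021572 475.41754625]
```

The slot centre is 1.6 mm across and 1.7 mm along from the tin, and the yaw is off by 0.008 rad. I'll correct that, descend to just above the dividers and check.

```bash
python3 -m handwheel '[[[0.16,0.17,1],[0,0,0.008],1],[[0,0,3],[0,0,0],1],[[0,0,2],[0,0,0],1],[[0,0,0.4],[0,0,0],1],[[0,0,0],[0,0,0],1],[[0,0,0],[0,0,0],1]]'
python3 - <<'E'
from w import *
s,r,P,p,img=look("w3.png"); X,Y,Z=P[...,0],P[...,1],P[...,2]
c=img[100:260,220:400]; save("w3c.png",cv2.resize(c,None,fx=4,fy=3.7,interpolation=cv2.INTER_CUBIC))
yaw=-.365;u=np.array([np.cos(yaw),np.sin(yaw)]);v=np.array([-u[1],u[0]])
t=P[...,:2]@v*1000;l=P[...,:2]@u*1000
m0=(l>395)&(l<520)&(Z>.051)&(Z<.0585)
for c in (269,301,333,365,397):
    m=m0&(np.abs(t-c)<7); print("div",m.sum(),np.percentile(t[m],[5,50,95]) if m.sum() else "")
tc=s["ee_pos"][:2]; print("tcp",tc@v*1000,tc@u*1000)
for z0,z1 in ((.07,.09),(.09,.11)):
    m=(Z>z0)&(Z<z1)&(np.abs(t-tc@v*1000)<20)&(np.abs(l-tc@u*1000)<55); print("tin t",m.sum(),np.percentile(t[m],[2,50,98]),"l",np.percentile(l[m],[2,50]))
m=m0&(t>262)&(t<276); print("rack l",np.percentile(l[m],[1,99]))
E
```

```text
t: 9.38
ee_pos: [0.551, 0.1688, 0.1592]
eef_rot: [2.585, 1.785, 0.002]
contact_force: [-0.0, 0.2, -2.3]
gripper_width: 0.0196
t 9.375 pos [0.551  0.1688 0.1592] w 0.019617778953835284 F [-0.   0.2 -2.3]
R [[0.3541, 0.9352, 0.0014], [0.9352, -0.3541, 0.0003], [0.0008, 0.0012, -1.0]] j [ 0.234  0.436  1.537 -0.     1.167 -0.975]
div 566 [271.61068461 273.58963374 275.43446981]
div 1043 [299.54389034 304.72924182 307.71368206]
div 324 [332.08326956 336.61866746 339.62691214]
div 212 [367.80268697 370.07818144 371.8495759 ]
div 801 [399.09141249 401.45102428 403.77343942]
tcp 354.3747869079293 454.47351412090507
tin t 101 [346.20452653 354.82277441 364.07684639] l [409.73661432 410.03696988]
tin t 101 [345.38129554 354.71664052 363.72737266] l [409.6827939 410.1844327]
rack l [400.9535004  508.34984637]
```

View pics/w3c.png

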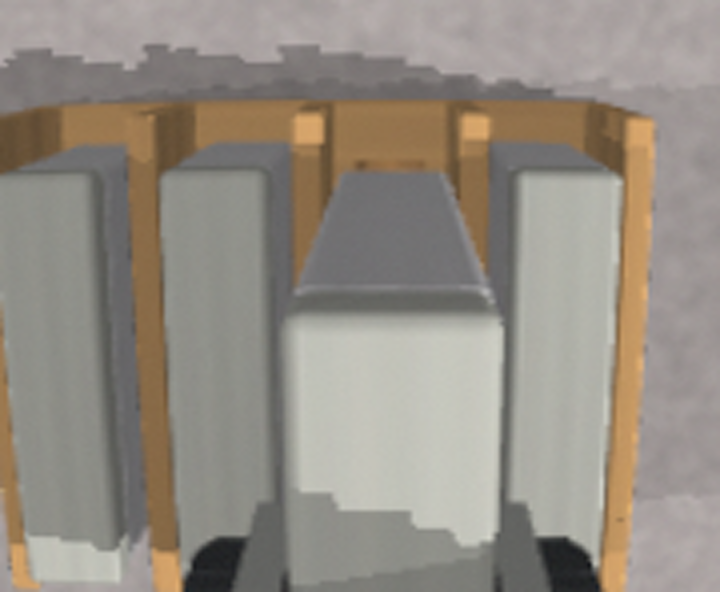

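The crop shows the tin's bottom edge (x 335–447) between the two dividers (x 330–460), and the depth fit says it is 1 mm to the right. I'll correct that and lower the tin.

```bash
python3 -m handwheel '[[[-0.1,0,0],[0,0,0],1],[[0,0,1.5],[0,0,0],1],[[0,0,1.5],[0,0,0],1],[[0,0,1.5],[0,0,0],1],[[0,0,1],[0,0,0],1],[[0,0,0.3],[0,0,0],1],[[0,0,0],[0,0,0],1],[[0,0,0],[0,0,0],1]]'
```

```text
t: 10.42
ee_pos: [0.5505, 0.1679, 0.1008]
eef_rot: [2.585, 1.785, 0.001]
contact_force: [-0.2, -0.1, -2.2]
gripper_width: 0.0196
```

```bash
python3 -m handwheel '[[[0,0,0.1],[0,0,0],1],[[0,0,0.1],[0,0,0],1],[[0,0,0.05],[0,0,0],1],[[0,0,0.05],[0,0,0],1],[[0,0,0],[0,0,0],1]]'
```

```text
t: 11.05
ee_pos: [0.5504, 0.1679, 0.0978]
eef_rot: [2.585, 1.786, 0.001]
contact_force: [-2.3, 0.4, 4.1]
gripper_width: 0.0194
```

It touches the floor, with Fz up about 6 N. I'll release, rise and look.

```bash
python3 -m handwheel '[[[0,0,0],[0,0,0],3],[[0,0,0],[0,0,0],5],[[0,0,0],[0,0,0],8.5],[[0,0,0],[0,0,0],8.5],[[0,0,-3],[0,0,0],8.5],[[0,0,-5],[0,0,0],8.5],[[0,0,-5],[0,0,0],8.5],[[0,0,0],[0,0,0],8.5]]'
python3 - <<'E'
from w import *
s,r,P,p,img=look("w4.png"); X,Y,Z=P[...,0],P[...,1],P[...,2]
q=P[(X>.45)&(X<.65)&(Y>.05)&(Y<.28)&(Z>.115)&(Z<.132)]; print("tin",len(q),rect(q),"z",np.median(q[:,2]))
# height profile across for tilt
q=P[(X>.4)&(X<.65)&(Y>.27)&(Y<.45)&(Z>.088)&(Z<.1)]; print("shaker",len(q),rect(q) if len(q) else "")
top=cloud("top",manip.snapshot("top")[1]);X,Y,Z=top[...,0],top[...,1],top[...,2]
q=top[(X>.4)&(X<.65)&(Y>.27)&(Y<.45)&(Z>.088)&(Z<.1)]; print("shaker top",len(q),rect(q) if len(q) else "")
print(manip.camera_params("wrist")["eye"])
E
```

```text
t: 12.05
ee_pos: [0.5515, 0.1681, 0.2313]
eef_rot: [2.583, 1.784, 0.01]
contact_force: [-0.4, 0.1, -0.8]
gripper_width: 0.0848
t 12.05 pos [0.5515 0.1681 0.2313] w 0.08480197724482308 F [-0.4  0.1 -0.8]
R [[0.3539, 0.9353, 0.0068], [0.9353, -0.3539, 0.0016], [0.0039, 0.0058, -1.0]] j [ 0.232  0.364  1.462 -0.     1.309 -0.977]
tin 2621 (array([551.1, 168. ]), 'L 90 W 20', 'long-axis yaw -0.357') z 0.12473099473720445
shaker 1150 (array([518.1, 378.3]), 'L 43 W 42', 'long-axis yaw -0.638')
shaker top 31 (array([510.7, 393.6]), 'L 29 W 9', 'long-axis yaw 0.368')
[0.4847354  0.1924214  0.35829607]
```

View pics/w4.png

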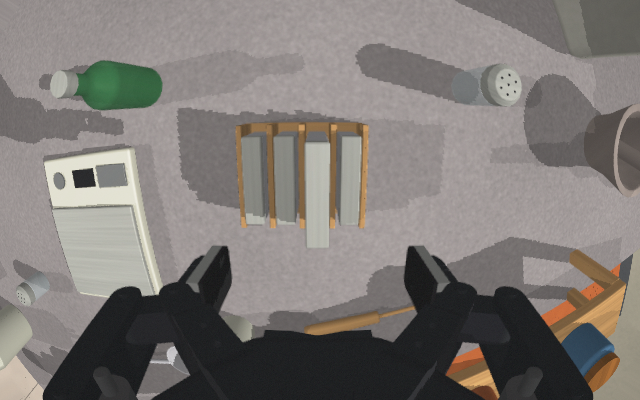

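The tin stands in its slot: top at 0.125 m, centre (551,168) mm, yaw −0.357. In this view it runs from (318,142) to (318,247). Next is the shaker.

```bash
python3 -m handwheel '[[[3.7,-2.1,0],[0,0,0],8.5],[[4.6,-2.65,0],[0,0,0],8.5],[[4.6,-2.65,0],[0,0,0],8.5],[[3.7,-2.1,0],[0,0,0],8.5],[[1.85,-1.07,0],[0,0,0],8.5],[[0,0,1.5],[0,0,0],8.5],[[0,0,0],[0,0,0],8.5],[[0,0,0],[0,0,0],8.5]]' 40
python3 - <<'E'
from w import *
s,r,P,p,img=look(); X,Y,Z=P[...,0],P[...,1],P[...,2]
q=P[(X>.4)&(X<.65)&(Y>.27)&(Y<.5)&(Z>.088)&(Z<.1)]; a=rect(q); print("shaker",len(q),a,"z",np.median(q[:,2]))
d=np.append(a[0]/1000,0)-np.append(s["ee_pos"][:2],0); print("shift cm",np.round(r.T@d*100,2))
E
```

```text
t: 13.15
ee_pos: [0.5172, 0.3766, 0.2123]
eef_rot: [2.586, 1.784, -0.0]
contact_force: [0.3, 0.3, -0.6]
gripper_width: 0.0851
t 13.15 pos [0.5172 0.3766 0.2123] w 0.08507904865526063 F [ 0.3  0.3 -0.6]
R [[0.3553, 0.9347, -0.0002], [0.9347, -0.3553, -0.0002], [-0.0003, -0.0001, -1.0]] j [ 0.572  0.525  1.277 -0.     1.34  -0.635]
shaker 1926 (array([517.9, 379.3]), 'L 42 W 42', 'long-axis yaw 1.219') z 0.09419009361443195
shift cm [ 0.28 -0.03 -0.  ]
```

```bash
python3 -m handwheel '[[[0.24,0,3],[0,0,0],8.5],[[0,0,5],[0,0,0],8.5],[[0,0,5],[0,0,0],8.5],[[0,0,2.4],[0,0,0],8.5],[[0,0,0.8],[0,0,0],8.5],[[0,0,0],[0,0,0],8.5]]' 40
python3 -m handwheel '[[[0,0,0],[0,0,0],5],[[0,0,0],[0,0,0],4],[[0,0,0],[0,0,0],3.5],[[0,0,0],[0,0,0],3.5],[[0,0,0],[0,0,0],3.5],[[0,0,0],[0,0,0],3.5],[[0,0,0],[0,0,0],3.5]]' 40
```

```text
t: 13.95
ee_pos: [0.518, 0.3799, 0.051]
eef_rot: [2.585, 1.785, 0.001]
contact_force: [0.5, -0.3, 0.0]
gripper_width: 0.085
t: 14.82
ee_pos: [0.518, 0.3802, 0.0513]
eef_rot: [2.585, 1.785, 0.002]
contact_force: [-1.3, -1.3, 7.6]
gripper_width: 0.0432
```

```bash
python3 -m handwheel '[[[0,0,-1],[0,0,0],3.5],[[0,0,-4],[0,0,0],3.5],[[0,0,-5],[0,0,0],3.5],[[0,0,-5],[0,0,0],3.5],[[0,0,-4],[0,0,0],3.5],[[0,0,-1],[0,0,0],3.5],[[-1.5,0.65,0],[0,0,0],3.5],[[-3,1.3,0],[0,0,0],3.5]]'
python3 -m handwheel '[[[-4.6,2.0,0],[0,0,0],3.5],[[-4.6,2.0,0],[0,0,0],3.5],[[-4.6,2.0,0],[0,0,0],3.5],[[-4.6,2.0,0],[0,0,0],3.5],[[-4.6,2.0,0],[0,0,0],3.5],[[-4.6,2.0,0],[0,0,0],3.5],[[-4.6,2.0,0],[0,0,0],3.5],[[-4.6,2.0,0],[0,0,0],3.5]]'
python3 -m handwheel '[[[-4.6,2.0,0],[0,0,0],3.5],[[-3,1.3,0],[0,0,0],3.5],[[-2,0.99,0],[0,0,0],3.5],[[0,0,0],[0,0,0],3.5],[[0,0,0],[0,0,0],3.5],[[0,0,0],[0,0,0],3.5]]'
python3 - <<'E'
from w import *
s,r,P,p,img=look("w5.png"); X,Y,Z=P[...,0],P[...,1],P[...,2]
m=manip.cut_out("scale","wrist"); print("scale",[rect(P[c["pixels"]&(Z>.015)&(Z<.036)]) for c in m[:1]])
for l in ("tare_key","unit_key"):
    for c in manip.cut_out(l,"wrist")[:1]: q=P[c["pixels"]&(np.abs(Z-.025)<.006)]; print(l,c["score"],c["box"],rect(q),"z",np.median(q[:,2]))
E
```

```text
t: 15.82
ee_pos: [0.5192, 0.3299, 0.2477]
eef_rot: [-2.584, -1.787, 0.006]
contact_force: [0.5, -0.6, -2.5]
gripper_width: 0.043
t: 16.82
ee_pos: [0.538, -0.072, 0.2482]
eef_rot: [-2.583, -1.784, 0.004]
contact_force: [1.2, 0.2, -1.9]
gripper_width: 0.043
t: 17.58
ee_pos: [0.5455, -0.1739, 0.2502]
eef_rot: [-2.584, -1.787, 0.0]
contact_force: [-0.7, 0.7, -3.2]
gripper_width: 0.0431
t 17.575 pos [ 0.5455 -0.1739  0.2502] w 0.04305813335751681 F [-0.7  0.7 -3.2]
R [[0.3529, 0.9357, -0.0001], [0.9357, -0.3529, 0.0001], [0.0001, -0.0001, -1.0]] j [-0.373  0.344  1.444  0.     1.353 -1.583]
scale [(array([ 514.6, -162.5]), 'L 229 W 180', 'long-axis yaw -0.325')]
tare_key 0.75 [363.2, 72.2, 39.4, 25.6] (array([455.4, -84.7]), 'L 50 W 31', 'long-axis yaw 1.248') z 0.02470867194850057
unit_key 0.54 [269.5, 77.7, 20.7, 21.7] (array([ 420.1, -188.7]), 'L 25 W 24', 'long-axis yaw 0.394') z 0.024523180684901225
```

View pics/w5.png

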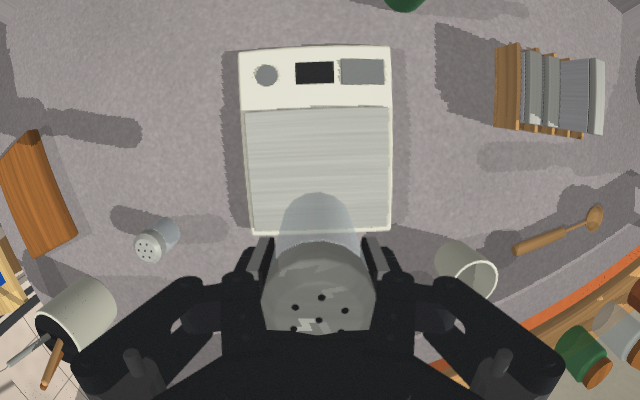

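The shaker hangs upright over the clear plate. The tare key is at (363,72) and the round key at (266,75). I'll lower it.

```bash
python3 -m handwheel '[[[0,0,2],[0,0,0],3.5],[[0,0,4],[0,0,0],3.5],[[0,0,4],[0,0,0],3.5],[[0,0,3.5],[0,0,0],3.5],[[0,0,2],[0,0,0],3.5],[[0,0,0.9],[0,0,0],3.5],[[0,0,0],[0,0,0],3.5],[[0,0,0],[0,0,0],3.5]]'
python3 -m handwheel '[[[0,0,0.15],[0,0,0],3.5],[[0,0,0.1],[0,0,0],3.5],[[0,0,0.1],[0,0,0],3.5],[[0,0,0],[0,0,0],3.5]]'
```

```text
t: 18.77
ee_pos: [0.5459, -0.1749, 0.0873]
eef_rot: [2.584, 1.785, 0.001]
contact_force: [-0.4, -0.3, -1.4]
gripper_width: 0.0431
t: 19.27
ee_pos: [0.5454, -0.1748, 0.0827]
eef_rot: [-2.585, -1.785, 0.0]
contact_force: [-0.7, 0.1, -1.6]
gripper_width: 0.0431
```

```bash
python3 -m handwheel '[[[0,0,0.08],[0,0,0],3.5],[[0,0,0.07],[0,0,0],3.5],[[0,0,0],[0,0,0],3.5]]'
```

```text
t: 19.65
ee_pos: [0.5455, -0.1748, 0.0814]
eef_rot: [2.585, 1.785, 0.0]
contact_force: [0.1, -0.8, -0.8]
gripper_width: 0.0435
```

```bash
python3 -m handwheel '[[[0,0,0.07],[0,0,0],3.5],[[0,0,0],[0,0,0],3.5]]'
```

```text
t: 19.9
ee_pos: [0.5457, -0.1749, 0.0813]
eef_rot: [2.584, 1.785, 0.001]
contact_force: [-2.4, 0.2, 7.5]
gripper_width: 0.0433
```

Contact felt. I'll release, rise, close the fingers and move over the tare key.

```bash
python3 -m handwheel '[[[0,0,0],[0,0,0],5],[[0,0,0],[0,0,0],6.5],[[0,0,0],[0,0,0],8.5],[[0,0,0],[0,0,0],8.5],[[0,0,-2],[0,0,0],8.5],[[0,0,-5],[0,0,0],8.5],[[0,0,-5],[0,0,0],8.5],[[0,0,-3],[0,0,0],8.5]]'
python3 -m handwheel '[[[1.28,-2.92,0],[0,0,0],0],[[1.28,-2.92,0],[0,0,0],0],[[1.28,-2.92,0],[0,0,0],0],[[1.28,-2.92,0],[0,0,0],0],[[0,0,0],[0,0,-0.035],0],[[0,0,0],[0,0,0],0],[[0,0,0],[0,0,0],0],[[0,0,0],[0,0,0],0]]' 40
python3 - <<'E'
from w import *
s,r,P,p,img=look("w6.png"); X,Y,Z=P[...,0],P[...,1],P[...,2]
for l in ("tare_key","unit_key"):
    for c in manip.cut_out(l,"wrist")[:1]: q=P[c["pixels"]&(np.abs(Z-.025)<.006)]; print(l,c["score"],c["box"],rect(q),"z",np.median(q[:,2]))
top=cloud("top",manip.snapshot("top")[1])
for n,P in (("w",P),("top",top)):
    X,Y,Z=P[...,0],P[...,1],P[...,2]
    q=P[(X>.48)&(X<.62)&(Y>-.26)&(Y<-.1)&(Z>.117)&(Z<.132)]; print(n,"shaker",len(q),rect(q) if len(q)>9 else "",np.median(q[:,2]) if len(q) else "")
    q=P[(X>.45)&(X<.65)&(Y>.05)&(Y<.28)&(Z>.115)&(Z<.132)]; print(n,"tin",len(q),rect(q) if len(q)>9 else "")
E
```

```text
t: 20.9
ee_pos: [0.5457, -0.1749, 0.2333]
eef_rot: [2.583, 1.784, 0.002]
contact_force: [-0.7, -0.0, 0.2]
gripper_width: 0.0852
t: 21.9
ee_pos: [0.4546, -0.0859, 0.2304]
eef_rot: [-2.554, -1.829, 0.0]
contact_force: [0.2, 0.4, 0.2]
gripper_width: -0.0004
t 21.9 pos [ 0.4546 -0.0859  0.2304] w -0.0003709992602706231 F [0.2 0.4 0.2]
R [[0.3217, 0.9468, -0.0004], [0.9468, -0.3217, 0.0001], [-0.0001, -0.0004, -1.0]] j [-0.266  0.115  1.773 -0.     1.254 -1.509]
unit_key 0.95 [223.6, 175.4, 23.1, 19.9] (array([ 420.2, -189.3]), 'L 27 W 25', 'long-axis yaw -0.811') z 0.02451780684043378
w shaker 0  
w tin 1362 (array([550.8, 167.4]), 'L 90 W 23', 'long-axis yaw -0.358')
top shaker 20 (array([ 563.1, -180.5]), 'L 23 W 6', 'long-axis yaw 1.243') 0.12151596357307426
top tin 374 (array([550.1, 167. ]), 'L 90 W 21', 'long-axis yaw -0.359')
```

View pics/w6.png

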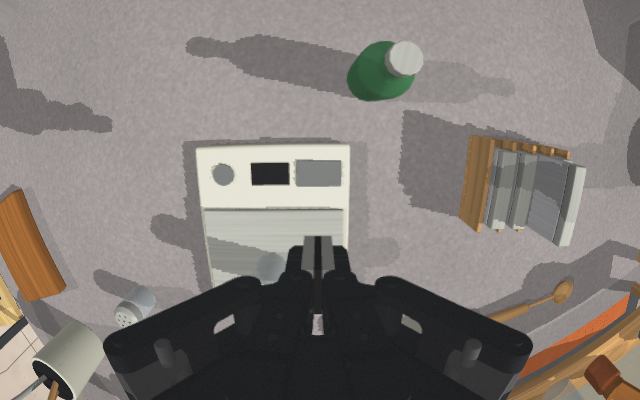

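The closed fingers are over the tare key, which sits at (318,172) in this view. The shaker's foot shows on the plate near (270,265). I'll check the shaker from the scene camera and descend to just above the key.

```bash
python3 - <<'E'
from h import *
P=cloud("scene",manip.snapshot("scene")[1]); X,Y,Z=P[...,0],P[...,1],P[...,2]
for a,b in ((.05,.065),(.08,.095),(.116,.13)):
    q=P[(X>.5)&(X<.6)&(Y>-.23)&(Y<-.13)&(Z>a)&(Z<b)]; print(a,len(q),rect(q) if len(q)>9 else "",np.percentile(q[:,2],95) if len(q) else "")
E
python3 -m handwheel '[[[0,0,4],[0,0,0],0],[[0,0,5],[0,0,0],0],[[0,0,5],[0,0,0],0],[[0,0,3.5],[0,0,0],0],[[0,0,1],[0,0,0],0],[[0,0,0],[0,0,0],0],[[0,0,0],[0,0,0],0]]'
```

```text
0.05 93 (array([ 553.9, -187.6]), 'L 44 W 25', 'long-axis yaw 0.697') 0.06405942064006195
0.08 101 (array([ 552.2, -190.8]), 'L 43 W 21', 'long-axis yaw 0.461') 0.09435341803090391
0.116 166 (array([ 547.1, -180. ]), 'L 40 W 39', 'long-axis yaw -0.982') 0.12468527466143348
t: 23.02
ee_pos: [0.4551, -0.0857, 0.047]
eef_rot: [2.552, 1.829, 0.002]
contact_force: [0.2, -0.4, -0.0]
gripper_width: -0.0005
```

```bash
python3 -m handwheel '[[[0,0,0.5],[0,0,0],0],[[0,0,0.3],[0,0,0],0],[[0,0,0],[0,0,0],0],[[0,0,0],[0,0,0],0]]'
python3 -m handwheel '[[[0,0,0.1],[0,0,0],0],[[0,0,0.1],[0,0,0],0],[[0,0,0],[0,0,0],0]]'
```

```text
t: 23.52
ee_pos: [0.4543, -0.0856, 0.0376]
eef_rot: [-2.553, -1.83, -0.0]
contact_force: [-0.2, 0.5, -0.2]
gripper_width: 0.0002
t: 23.9
ee_pos: [0.4544, -0.0856, 0.0357]
eef_rot: [2.553, 1.83, 0.0]
contact_force: [-0.7, 0.6, 2.8]
gripper_width: -0.0
```

```bash
python3 -m handwheel '[[[0,0,0.07],[0,0,0],0],[[0,0,0],[0,0,0],0]]'
```

```text
t: 24.15
ee_pos: [0.4544, -0.0856, 0.035]
eef_rot: [2.553, 1.83, 0.0]
contact_force: [-1.8, 0.1, 6.3]
gripper_width: 0.0001
```

```bash
python3 -m handwheel '[[[0,0,0.03],[0,0,0],0],[[0,0,0],[0,0,0],0]]'
```

```text
t: 24.4
ee_pos: [0.4544, -0.0856, 0.0348]
eef_rot: [2.553, 1.83, 0.0]
contact_force: [-1.3, 0.2, 6.7]
gripper_width: 0.0001
```

```bash
python3 -m handwheel '[[[0,0,0.02],[0,0,0],0],[[0,0,0],[0,0,0],0],[[0,0,0],[0,0,0],0],[[0,0,0],[0,0,0],0],[[0,0,0],[0,0,0],0]]'
```

```text
t: 25.02
ee_pos: [0.4544, -0.0856, 0.0348]
eef_rot: [2.553, 1.83, 0.0]
contact_force: [-4.6, 0.7, 10.5]
gripper_width: -0.0004
```

That held above 5 N for well over 0.5 s, between 6.3 and 10.5 N at the readings. I'll let go, back off and check everything.

```bash
python3 -m handwheel '[[[0,0,-0.3],[0,0,0],0],[[0,0,-1.5],[0,0,0],0],[[0,0,-5],[0,0,0],0],[[0,0,-5],[0,0,0],0],[[0,0,-5],[0,0,0],0],[[0,0,-5],[0,0,0],0],[[0,0,0],[0,0,0],0]]'
python3 -m handwheel '[[[0,-5,0],[0,0,0],0],[[0,-5,0],[0,0,0],0],[[0,0,0],[0,0,0],0],[[0,0,0],[0,0,0],0]]'
python3 - <<'E'
from h import *
st()
for n in ("scene","top"):
    img,d=manip.snapshot(n); save(n+"9.png",img); P=cloud(n,d); X,Y,Z=P[...,0],P[...,1],P[...,2]
    q=P[(X>.5)&(X<.62)&(Y>-.24)&(Y<-.12)&(Z>.117)&(Z<.132)]; print(n,"shaker",len(q),rect(q) if len(q)>9 else "",np.median(q[:,2]) if len(q) else "")
    q=P[(X>.45)&(X<.65)&(Y>.05)&(Y<.28)&(Z>.115)&(Z<.132)]; print(n,"tin",len(q),rect(q) if len(q)>9 else "")
    for l in ("vinegar","cup","short_shaker_center"):
        for c in manip.cut_out(l,n)[:1]:
            q=P[c["pixels"]]; print(l,round(c["score"],2),np.round(np.median(q,0),3))
E
```

```text
t: 25.9
ee_pos: [0.4552, -0.0858, 0.2566]
eef_rot: [2.549, 1.827, 0.007]
contact_force: [-0.1, 0.5, -1.3]
gripper_width: 0.0002
t: 26.4
ee_pos: [0.3598, -0.0535, 0.2525]
eef_rot: [2.553, 1.83, 0.0]
contact_force: [0.5, -0.3, 0.2]
gripper_width: 0.0002
t 26.4 pos [ 0.3598 -0.0535  0.2525] w 0.0001892095174100136 F [ 0.5 -0.3  0.2]
R [[0.321, 0.9471, 0.0004], [0.9471, -0.321, -0.0001], [0.0, 0.0005, -1.0]] j [-0.248 -0.142  1.973 -0.     1.31  -1.492]
scene shaker 159 (array([ 547.6, -180.7]), 'L 39 W 37', 'long-axis yaw -0.019') 0.1221512427274819
scene tin 166 (array([552.2, 163.6]), 'L 92 W 25', 'long-axis yaw -0.333')
vinegar 0.85 [ 0.382 -0.013  0.075]
cup 0.61 [ 0.742 -0.057  0.053]
short_shaker_center 0.57 [ 0.564 -0.424  0.046]
top shaker 283 (array([ 544.6, -175.5]), 'L 42 W 40', 'long-axis yaw 0.003') 0.12369559607532421
top tin 376 (array([550.2, 167. ]), 'L 90 W 21', 'long-axis yaw -0.364')
short_shaker_center 0.93 [ 0.549 -0.401  0.064]
```

View pics/scene9.png

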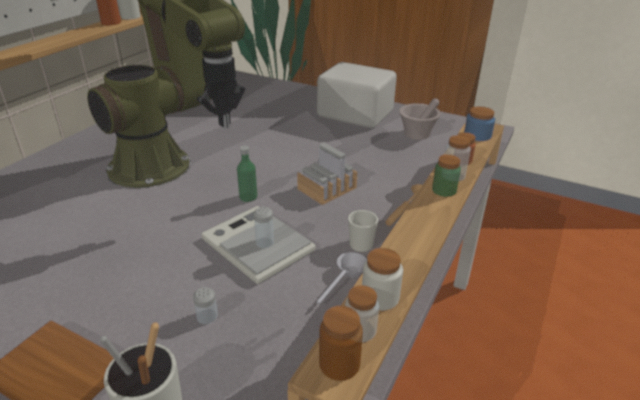

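The scene view shows the shaker upright on the plate (263,227) and the tin in the rack slot (333,158). The vinegar, cup and short shaker are unmoved. Handing in.

```bash
python3 -c "
from rig import manip
print(manip.hand_in())"
```

```text
the job is handed in; nothing more can be done
None
```

The job is done and handed in at about 26.5 s of the 72 s allowed; hand-in reports no verdict. The tin went into the free slot, then the tall shaker onto the plate, and last I pressed and released the tare key.

**Last checks:**
- **Tin:** its centre is at about (0.550, 0.167) m, within about 2 mm of the slot centre. Its top is at 0.125 m and it lines up with the slot to about 0.01 rad.
- **Shaker:** it stands upright at about (0.545, −0.175) m, within about 2 mm of the plate's middle. Its cap is at the expected 0.125 m.
- **Tare key:** after first contact at 2.8 N, the vertical force readings were 6.3, 6.7 and then 10.5 N. That is more than 0.5 s above 5 N, slightly over the 8 N aimed for and well below 22 N. A sideways force of about 4.6 N showed at the end. Forces were read only at the end of each move, so a short peak between readings would not show. The fingers stayed about 10 cm away from the round key.
- **Bystanders:** the vinegar, cup and short shaker measured the same as at the start, to about 3 mm. The spoon, sieve and low tins were only checked by eye in the last picture.

**Disagreement:** the scene camera put things 4–6 mm off from the top camera. I relied on the wrist and top cameras, which agreed with each other to about 2 mm.

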